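# Pack the tube rack tight on the sample mixer with the spacer that fits

### The job

The rack of blood samples stands loose on the mixer's platform, and it will walk when the mixer runs unless the gap between the rack and the sprung pad of the clamp bar is filled. Try the coloured spacers from the white holder in that gap until you find one that slides all the way down to the platform and is gripped snugly between rack and pad, midway along the rack, and leave it there, upright and let go; every other spacer belongs back upright in a slot of the holder. Go gently: never force a spacer that is too thick (about 20 N is plenty), keep the rack standing against its fence and do not disturb the bottles, timer and clamp nearby.

Things in the scene. Friction and masses are not known exactly. Their poses are not given: they have to be found in the camera images.
- mixer: low white sample mixer, 232 x 244 mm, fixed; origin: centre of underside, on the bench; x to its rear (panel faces -x), y left, z up. Flat platform with black mat, floor at z = 60 mm. Left (+y): fixed fence 40 mm high, inner face y = 85 mm. Right of the rack: a steel clamp bar along x, 176 mm long, 40 mm above the floor, screwed down where its last user left it, not to be loosened
- platform_floor (a point): centre of the platform's floor, axes as the mixer. The clamp bar carries a black sprung pad facing the rack: 60 mm along x, centred at x = 0, its vertical face 6 to 32 mm above the floor, above that a lip sloping back 3 mm as a lead-in, top 42 mm above the floor. The pad yields up to 2.6 mm towards the bar, pushing back with 4 N at once, 7.5 N at most
- rack: grey tube rack, 150 (x) x 80 (y) x 60 mm high, 0.8 to 1.1 kg, loose on the platform, parallel to the fence and against it. Seven capped tubes fixed in it stand 34 mm above its top; the row of holes beside the gap is empty, tubes stand at least 32 mm from that side. Origin: centre of underside; axes as the mixer
- rack_face (a point): foot of the rack's right side face (y = -40 mm of the rack), middle of its length, on the platform floor; x along the gap, y from the gap into the rack. The gap to the relaxed pad is 10.0 to 15.5 mm, not measured. At least one spacer always fits; if two do, either is right. A fitted spacer stands with its left (+y) face on this plane, within 25 mm of this point along x
- holder: white holder for the spacers, 94 (x) x 142 (y) x 26 mm, fixed. Origin: centre of underside. Three alike slots centred at x = 0, y = -46, 0, 46 mm, each 82 mm long (x), 26 mm wide (y), floor 6 mm above the bench, 20 mm deep
- spacer_12: yellow spacer: plate 12 mm thick (y), 70 mm wide (x), 64 mm high, 70 g, foot bevelled on both faces (2.4 mm over 5 mm); grip tab on top 12 mm thick (y), 34 mm wide (x), 64 to 102 mm above the foot. Starts upright in any one of the holder's slots. Origin: centre of foot, z up. Thinner than the gap, a spacer drops in without resistance and stays loose.
- spacer_14: green spacer: plate 14 mm thick (y), 70 mm wide (x), 64 mm high, 70 g, foot bevelled on both faces (2.4 mm over 5 mm); grip tab on top 12 mm thick (y), 34 mm wide (x), 64 to 102 mm above the foot. Starts upright in any one of the holder's slots. Origin: centre of foot, z up. If up to 2.6 mm thicker than the gap it rubs down past the lip with 3 to 12 N of drag and is gripped.
- spacer_16: blue spacer: plate 16 mm thick (y), 70 mm wide (x), 64 mm high, 70 g, foot bevelled on both faces (2.4 mm over 5 mm); grip tab on top 12 mm thick (y), 34 mm wide (x), 64 to 102 mm above the foot. Starts upright in any one of the holder's slots. Origin: centre of foot, z up. If over 2.6 mm thicker than the gap it stops hard at the pad's lip or just past it, foot still 20 mm or more above the floor.
- reagent: brown reagent bottle with a blue cap, 43 mm across, 70 mm high, a bystander. Origin: centre of its underside
- lab_timer: white lab timer, 34 x 64 x 60 mm, a bystander. Origin: centre of its underside
- white_bottle: white bottle with a red cap, 35 mm across, 55 mm high, a bystander. Origin: centre of its underside
- blue_clamp: blue plastic tubing clamp, 12 x 62 x 14 mm, a bystander. Origin: centre of its underside
There are look-alikes about, which are no part of the job. Several things have the shape of the spacer_14; the one meant has the colours described above.

How it is judged:
By the outcome, as a careful person would: the job done as asked, in the order asked, and still so for the second after the job is handed in, with the robot touching nothing.
It also fails if it takes over 72 s, if anything falls off the work surface, if the arm or the gripper's body presses on something with over 40 N, if the wrist force passes 120 N, or if a joint passes its speed limit or range.

### The arm

A 7-joint arm with a two-finger parallel gripper is mounted at the origin on a cart in front of the work surface, level with it; the furniture and walls round the work are solid. World frame = base frame: x ahead of the robot, y to its left, z up, the work surface at z = 0. Lengths are in m, angles in rad, forces in N, time in s.
With the tool pointing down it reaches from about 0.35 to 0.9 m from the base axis. Payload 8.1 kg.
Tool frame: the origin (TCP) lies midway between the tips of the shut fingers; the grasp point (between the pads) lies 19 mm behind it (manip.pinch_z is the z of the grasp point in the tool frame, in m); z points along the fingers, y is the direction in which the jaws open and shut (so a half turn about z gives the same grasp; the last joint's range is limited). The gripper opens to 92 mm and grips with 3 to 60 N. Pads are 19 mm wide; open, the fingers measure 130 mm over their backs; the gripper's body (75 mm by 190 mm) begins 47 mm behind the grasp point.
Start: joints at [-1.229, 0.434, 0.025, 1.573, -0.012, 1.134, -0.075], TCP at [0.269, 0.564, 0.227] pointing down, gripper open.
Joint ranges: [-2.62, 2.62], [-0.44, 2.09], [-1.27, 1.32], [0.08, 2.57], [-1.32, 4.46], [0.12, 2], [-2.74, 2.74]. Speed limits (rad/s): [2.22, 2.22, 3.01, 3.01, 3.14, 3.14, 3.14].

### API

Orientations are given as a rotation vector (axis times angle).
In Python, from rig import manip gives the robot as it stands.
- The arm moves only by the tool servo_tool, never from a script. Its argument "targets" is a list of rows, each an object with "dp": the shift along the tool's x, y, z in mm, a list of three; "delta_rot": the turn, a rotation vector about the tool's x, y, z in degrees, a list of three; "gripper": the opening in per cent of the stroke, from 0 (shut) to 100 (fully open). In form: [{"dp": [dx, dy, dz], "delta_rot": [wx, wy, wz], "gripper": gripper}, ...]. A call has 1 to 20 rows; each row shifts and turns the pose as measured when the row begins, along the tool's axes as they then stand; what a row does not reach is not made up. A row lasts 1/10 s, in which the tool goes at most 50 mm and 8.59 degrees, less where a joint would pass 70% of its speed; a pose out of reach is approached as far as the arm can. A call with a gripper value outside its range is refused whole. The fingers move at their own pace and stop on an object; "newtons" is the grip in N (left out, the last holds). Time passes only in rows, so rows that do not move let the fingers close. It gives the time, the measured TCP pose, the force and the opening at its end, in the units of the state.
- manip.observe(): the state, without advancing time (a new reading comes with each control period).
- manip.get_image(name): name is "scene" or "top" or "wrist"; returns the picture (480x640x3 uint8, blue, green, red); there is no depth.
- manip.calibration(name): a dict with "fx", "fy", "cx", "cy" (pixels), "R" (3x3) and "t" (3): a world point X has camera coordinates R X + t. Camera axes: x right, y down, z forward; pixel columns grow to the right and rows downward; lengths in m; the calibration is good to about 2 mm. A picture is of the moment at which its call begins: read the wrist's pose just before it. calibration takes no time and is no camera call; for the wrist camera it gives the pose at the moment of the call.
- manip.job_done(): hands the job in, once; it reports no verdict.
The state is a dict: "time": time; "joint_pos": joint angles; "dq": joint speeds; "joint_torque": joint torques, N m; "ee_pos": TCP position; "tcp_rot": TCP orientation; "force": force on the tool from outside, world axes, zero at the start; "ft_torque": the same for the moment, N m; "gripper_width": finger opening in m.
Only numpy, scipy, OpenCV 4.12 (cv2) and the standard library are available. Lean on these libraries where they do the work, as an engineer would, in place of code of your own. Each camera call takes 0.05 s, during which the arm holds its last target. There are 200 camera calls.

## Working session

There is one attempt and no reset: what is moved stays moved. The work goes in short steps, Python scripts to look and compute and a tool call to move; the robot and the scene stay as the last step left them, time stands still between calls to the robot, and variables do not carry over. Pictures are saved under pics/ and viewed, about 8 in all and at most 12, crops included, and the job is handed in when it is done.

Besides the shell and the picture viewer there is one more tool, called after ">>>" by a JSON object that holds its "method" and its "body". servo_tool: Moves the arm, as the interface text tells. Its arguments: {"type":"object","properties":{"targets":{"type":"array"},"newtons":{"type":"number"}},"required":["targets"]}

```bash
ls; mkdir -p pics
python3 - <<'E'
from rig import manip
import cv2,numpy as np
print(manip.observe(), manip.pinch_z)
for n in("scene","top"):
    cv2.imwrite(f"pics/{n}0.png",manip.get_image(n)); c=manip.calibration(n); print(n,c)
E
```

```text
pics
{'time': 0.0, 'joint_pos': array([-1.22861039,  0.43522979,  0.02495033,  1.57409293, -0.01161362,
        1.13397474, -0.07507651]), 'dq': array([ 5.91581856e-05,  4.20578446e-04, -4.01983674e-04, -8.05866497e-04,
        2.17611676e-03,  1.07423451e-03,  5.29515571e-04]), 'joint_torque': array([-1.94479935e-05, -6.67868185e+01,  9.84841548e-01, -3.14463580e+01,
       -6.05696090e-02,  4.30473906e-02,  1.65662068e-04]), 'ee_pos': array([0.26873397, 0.56371805, 0.22594208]), 'tcp_rot': array([-6.92921389e-01, -3.06399084e+00,  2.42426558e-03]), 'force': array([-0.14853174, -0.38831311, -1.05041616]), 'ft_torque': array([ 0.01477741, -0.01463195, -0.03467668]), 'gripper_width': 0.09204480926308933} -0.0188
scene {'fx': 453.1947149039837, 'fy': 453.1947149039837, 'cx': 326.0143111201345, 'cy': 246.5139927050069, 'R': array([[-0.51050881, -0.85982127, -0.00938874],
       [-0.48570063,  0.29735476, -0.82199456],
       [ 0.70956019, -0.41507534, -0.56941795]]), 't': array([0.28665002, 0.32437621, 0.74395056])}
top {'fx': 492.9029312988595, 'fy': 492.9029312988595, 'cx': 303.75517036246583, 'cy': 229.36464974503954, 'R': array([[-0.01116926, -0.99993409, -0.0026584 ],
       [-0.9939064 ,  0.01139341, -0.10963689],
       [ 0.10965996,  0.00141763, -0.99396815]]), 't': array([0.03200898, 0.55264448, 0.96572469])}
```

View pics/scene0.png

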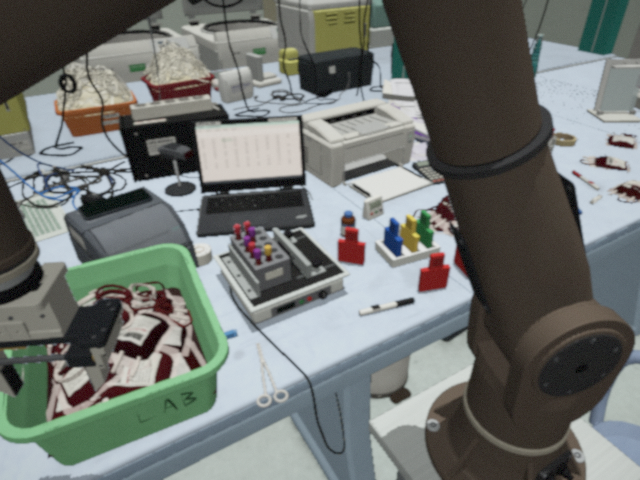

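View pics/top0.png

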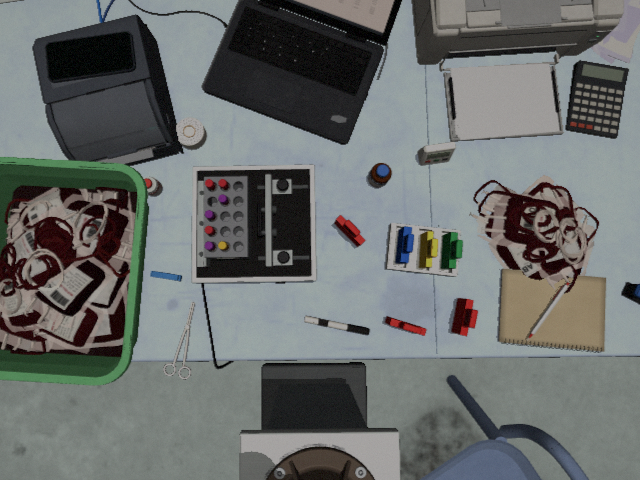

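```bash
cat > h.py <<'E'
import numpy as np,cv2
from rig import manip
def ray(c,u,v,z):
    d=c["R"].T@np.array([(u-c["cx"])/c["fx"],(v-c["cy"])/c["fy"],1]); o=-c["R"].T@c["t"]
    return o+d*(z-o[2])/d[2]
def proj(c,X):
    p=c["R"]@np.asarray(X)+c["t"]; return c["fx"]*p[0]/p[2]+c["cx"],c["fy"]*p[1]/p[2]+c["cy"]
H={"yellow":(22,34),"green":(45,80),"blue":(100,125)}
def mask(im,n):
    h=cv2.cvtColor(im,cv2.COLOR_BGR2HSV); a,b=H[n]
    return cv2.inRange(h,(a,120,60),(b,255,255))
E
python3 - <<'E'
from h import *
im=cv2.imread("pics/top0.png"); c=manip.calibration("top")
roi=np.zeros(im.shape[:2],np.uint8); roi[215:285,380:475]=255
for n in H:
    m=mask(im,n)&roi
    pts=cv2.findNonZero(m); r=cv2.minAreaRect(pts); print(n,cv2.boundingRect(pts),r, cv2.countNonZero(m))
g=cv2.cvtColor(im,cv2.COLOR_BGR2HSV)
w=cv2.inRange(g,(0,0,130),(180,40,255))
a=cv2.resize(im[155:290,185:325],None,fx=4,fy=4,interpolation=cv2.INTER_CUBIC)
b=cv2.resize(im[215:285,380:470],None,fx=6,fy=6,interpolation=cv2.INTER_CUBIC)
cv2.imwrite("pics/a.png",a[:,:]); 
o=np.zeros((960,560,3),np.uint8); o[:540]=a; o[540:960,:540]=b
cv2.imwrite("pics/ab.png",cv2.resize(o,None,fx=.625,fy=.625))
E
```

```text
yellow (419, 231, 19, 37) ((428.4310302734375, 249.17242431640625), (16.853221893310547, 36.58382034301758), 3.3664605617523193) 281
green (449, 232, 14, 36) ((455.5361022949219, 249.7061767578125), (12.21466064453125, 35.14552688598633), 2.602562189102173) 224
blue (400, 227, 14, 36) ((406.98822021484375, 244.44705200195312), (10.907309532165527, 35.32870864868164), 5.90614128112793) 266
```

View pics/ab.png

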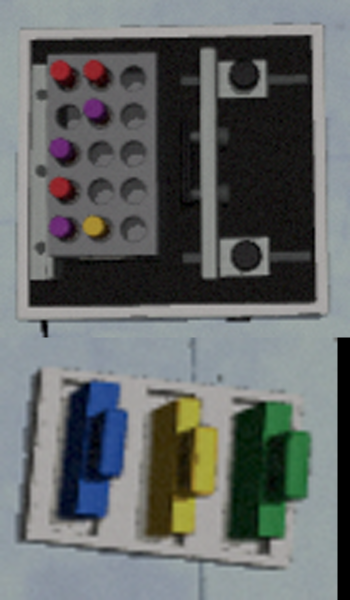

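Run:
```python
from h import *
c=manip.calibration("top")
def f(n,P,z,s,o):
    Q=np.array([ray(c,p[0]/s+o[0],p[1]/s+o[1],z)[:2] for p in P]); 
    print(n,Q.mean(0).round(4)); e=np.roll(Q,-1,0)-Q
    print('  len',np.hypot(*e.T).round(4),'ang',np.degrees(np.arctan2(e[:,1],e[:,0])).round(1))
    return Q
m=(185,155);k=(380,215-540/6)
f("mixer",[(20,30),(328,24),(325,316),(18,322)],.064,2.5,m)
f("rack",[(49,56),(156,52),(158,254),(50,258)],.12,2.5,m)
f("holder",[(41,368),(303,397),(287,568),(24,540)],.026,3.75,k)
f("blue tab",[(106,407),(127,411),(122,475),(102,474)],.108,3.75,k)
f("yel tab",[(197,425),(218,429),(212,495),(192,493)],.108,3.75,k)
f("grn tab",[(288,430),(311,434),(305,500),(285,498)],.108,3.75,k)
f("pad face/top edge",[(183,120),(183,203)],.102,2.5,m)
```

```text
mixer [0.562  0.1227]
  len [0.2441 0.2301 0.2371 0.2301] ang [-89.5 178.6  90.5   0.4]
rack [0.5683 0.1682]
  len [0.0797 0.1504 0.079  0.1504] ang [ -88.5 -179.4   91.5    0.9]
holder [ 0.5093 -0.2159]
  len [0.1422 0.0928 0.1412 0.0936] ang [-97.  172.1  83.3  -7.3]
blue tab [ 0.5171 -0.1721]
  len [0.0106 0.0319 0.0099 0.0334] ang [-101.5  173.5   86.5   -5.4]
yel tab [ 0.5073 -0.2165]
  len [0.0105 0.0329 0.0099 0.0339] ang [-101.5  172.5   83.6   -6.5]
grn tab [ 0.5043 -0.2621]
  len [0.0115 0.0329 0.0099 0.0338] ang [-100.6  172.2   83.6   -5.1]
pad face/top edge [0.5646 0.1111]
  len [0.0629 0.0629] ang [ 1.799e+02 -1.000e-01]
```

>>> {"method": "servo_tool", "body": {"targets": [{"dp":[0,0,-15],"delta_rot":[0,0,-6.5],"gripper":30},{"dp":[0,0,-15],"delta_rot":[0,0,-6.5],"gripper":30},{"dp":[0,0,-15],"delta_rot":[0,0,-6.5],"gripper":30},{"dp":[0,0,-15],"delta_rot":[0,0,-6.5],"gripper":30},{"dp":[-27,-40,0],"delta_rot":[0,0,0],"gripper":30},{"dp":[-27,-40,0],"delta_rot":[0,0,0],"gripper":30},{"dp":[-27,-40,0],"delta_rot":[0,0,0],"gripper":30},{"dp":[-27,-40,0],"delta_rot":[0,0,0],"gripper":30},{"dp":[-27,-40,0],"delta_rot":[0,0,0],"gripper":30},{"dp":[-27,-40,0],"delta_rot":[0,0,0],"gripper":30},{"dp":[-27,-40,0],"delta_rot":[0,0,0],"gripper":30}]}}

```text
time: 1.2
ee_pos: [0.4652, 0.2856, 0.2835]
tcp_rot: [0.069, -3.133, 0.01]
force: [1.0, -0.4, -0.2]
gripper_width: 0.0275
```

```bash
cat >> h.py <<'E'
from scipy.spatial.transform import Rotation as Ro
def pose():
    s=manip.observe(); return s["ee_pos"],Ro.from_rotvec(s["tcp_rot"]).as_matrix(),s
def rel(target,yaw):
    "tool-frame shift (mm) and turn (deg) to the tool pointing down, tool y at world angle yaw deg"
    p,R,s=pose(); y=np.array([np.cos(np.radians(yaw)),np.sin(np.radians(yaw)),0]); z=np.array([0,0,-1.]); 
    T=np.stack([np.cross(y,z),y,z],1)
    print("t",round(s["time"],2),"p",p.round(4),"F",s["force"].round(1),"w",round(s["gripper_width"]*1e3,1))
    print("dp_tool(mm)",(R.T@(np.array(target)-p)*1e3).round(1),"drot",np.degrees(Ro.from_matrix(R.T@T).as_rotvec()).round(1),
     "dp in final axes",(T.T@(np.array(target)-p)*1e3).round(1))
E
python3 - <<'E'
from h import *
rel([.565,.12,.29],90.7)
c=manip.calibration("wrist"); print("cam",(-c["R"].T@c["t"]).round(3), c["R"].round(2).tolist(), c["fx"])
cv2.imwrite("pics/w0.png",manip.get_image("wrist"))
for q in([.565,.128,.06],[.565,.128,.12]): print(proj(c,q))
E
```

```text
t 1.2 p [0.4652 0.2856 0.2835] F [ 1.  -0.4 -0.2] w 27.5
dp_tool(mm) [ -92.4 -169.8   -6.1] drot [-0.4 -0.4  1.8] dp in final axes [ -97.8 -166.8   -6.5]
cam [0.396 0.284 0.441] [[-0.04, 1.0, -0.01], [0.97, 0.04, 0.26], [0.26, 0.01, -0.97]] 344.9861483357809
(np.float64(191.07035042947098), np.float64(289.7189374764852))
(np.float64(168.50145495280398), np.float64(312.8436775246723))
```

View pics/w0.png

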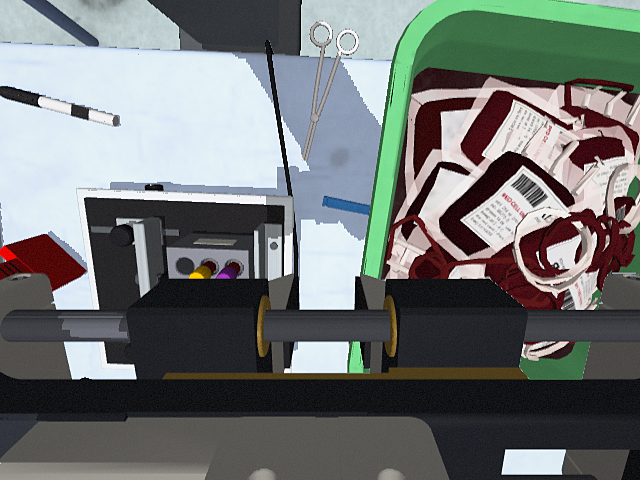

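>>> {"method": "servo_tool", "body": {"targets": [{"dp":[0,0,0],"delta_rot":[-0.4,-0.4,1.8],"gripper":30},{"dp":[-30,-33,0],"delta_rot":[0,0,0],"gripper":30},{"dp":[-30,-33,0],"delta_rot":[0,0,0],"gripper":30},{"dp":[-30,-33,10],"delta_rot":[0,0,0],"gripper":30},{"dp":[-30,-33,30],"delta_rot":[0,0,0],"gripper":30},{"dp":[-30,-33,30],"delta_rot":[0,0,0],"gripper":30},{"dp":[0,0,20],"delta_rot":[0,0,0],"gripper":30}]}}

```text
time: 1.95
ee_pos: [0.6223, 0.115, 0.197]
tcp_rot: [0.0, 3.133, 0.001]
force: [-0.1, -0.2, 0.7]
gripper_width: 0.0276
```

Run:
```python
from h import *
rel([.615,.121,.19],90.7)
c=manip.calibration("wrist"); print("cam",(-c["R"].T@c["t"]).round(3))
im=manip.get_image("wrist");cv2.imwrite("pics/w1.png",im)
for q in([.565,.128,.06],[.565,.128,.12],[.565,.111,.1]): print(np.round(proj(c,q)))
cv2.imwrite("pics/w1c.png",cv2.resize(cv2.convertScaleAbs(im[60:280,200:440],alpha=1.8,beta=15),None,fx=2.7,fy=2.7,interpolation=cv2.INTER_CUBIC))
```

```text
t 1.95 p [0.6223 0.115  0.197 ] F [-0.1 -0.2  0.7] w 27.6
dp_tool(mm) [7.3 6.  7. ] drot [ 0.   0.5 -0.7] dp in final axes [7.2 6.1 7. ]
cam [0.55  0.115 0.354]
[341. 161.]
[345. 166.]
[320. 164.]
```

View pics/w1c.png

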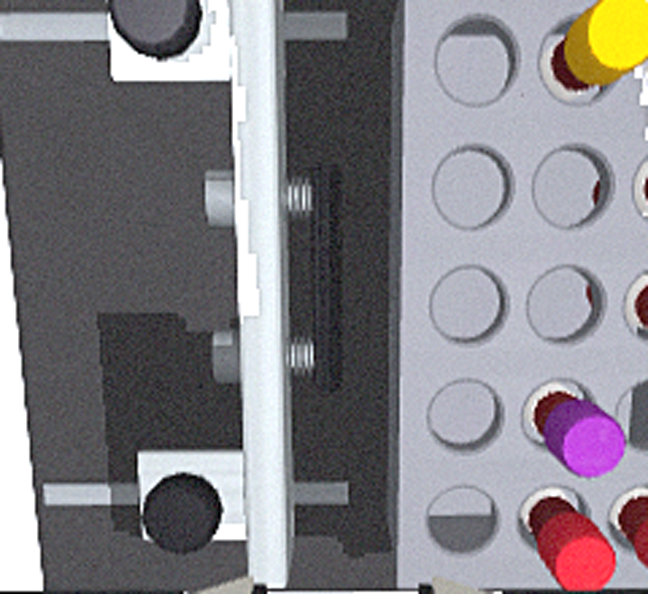

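Run:
```python
from h import *
c=manip.calibration("wrist"); print(c["cx"])
P=lambda u,v,z: ray(c,200+u/2.7,60+v/2.7,z).round(4)
print("rack top edge",P(405,60,.12),P(401,278,.12),P(398,540,.12))
print("rack foot edge",P(391,278,.06))
for u in (336,340,344): print("pad",u,P(u,278,.092),P(u,278,.066))
print("pad ends",P(330,165,.095),P(330,390,.095))
im=cv2.imread("pics/w1.png"); print(cv2.cvtColor(im,cv2.COLOR_BGR2GRAY)[150:175,308:356].mean(0).round(0).tolist())
```

```text
326.51204333656057
rack top edge [0.5106 0.133  0.12  ] [0.5592 0.1331 0.12  ] [0.626  0.1336 0.12  ]
rack foot edge [0.5621 0.134  0.06  ]
pad 336 [0.5606 0.1173 0.092 ] [0.5619 0.1172 0.066 ]
pad 340 [0.5606 0.1184 0.092 ] [0.5619 0.1184 0.066 ]
pad 344 [0.5606 0.1195 0.092 ] [0.5619 0.1196 0.066 ]
pad ends [0.5318 0.1157 0.095 ] [0.5908 0.1157 0.095 ]
[22.0, 22.0, 24.0, 23.0, 23.0, 25.0, 24.0, 17.0, 17.0, 28.0, 19.0, 18.0, 20.0, 23.0, 13.0, 14.0, 15.0, 11.0, 17.0, 25.0, 24.0, 24.0, 24.0, 23.0, 23.0, 24.0, 22.0, 24.0, 23.0, 23.0, 24.0, 23.0, 24.0, 22.0, 22.0, 20.0, 39.0, 42.0, 40.0, 37.0, 61.0, 102.0, 98.0, 97.0, 96.0, 97.0, 97.0, 96.0]
```

>>> {"method": "servo_tool", "body": {"targets": [{"dp":[8,-45,-2],"delta_rot":[0,0.3,1],"gripper":30},{"dp":[8,-45,-2],"delta_rot":[0,0,1],"gripper":30},{"dp":[8,-45,-2],"delta_rot":[0,0,1],"gripper":30},{"dp":[8,-45,-2],"delta_rot":[0,0,1],"gripper":30},{"dp":[8,-45,-2],"delta_rot":[0,0,1],"gripper":30},{"dp":[8,-45,-2],"delta_rot":[0,0,1],"gripper":30},{"dp":[8,-45,-2],"delta_rot":[0,0,0.5],"gripper":30},{"dp":[0,0,0],"delta_rot":[0,0,0],"gripper":30}]}}

```text
time: 2.8
ee_pos: [0.5455, -0.184, 0.2063]
tcp_rot: [-0.152, -3.131, -0.015]
force: [0.4, 0.2, 0.9]
gripper_width: 0.0273
```

Run:
```python
from h import *
rel([.567,-.17,.21],83.5)
c=manip.calibration("wrist"); print("cam",(-c["R"].T@c["t"]).round(3))
im=manip.get_image("wrist");cv2.imwrite("pics/w2.png",im)
print(np.round(proj(c,[.5171,-.1721,.108])))
cv2.imwrite("pics/w2c.png",cv2.resize(im[40:290,120:460],None,fx=2,fy=2,interpolation=cv2.INTER_CUBIC))
```

```text
t 2.8 p [ 0.5455 -0.184   0.2063] F [0.4 0.2 0.9] w 27.3
dp_tool(mm) [-20.   16.1  -3.7] drot [ 0.5 -0.4  0.9] dp in final axes [-19.8  16.4  -3.7]
cam [ 0.476 -0.178  0.364]
[336. 204.]
```

View pics/w2c.png

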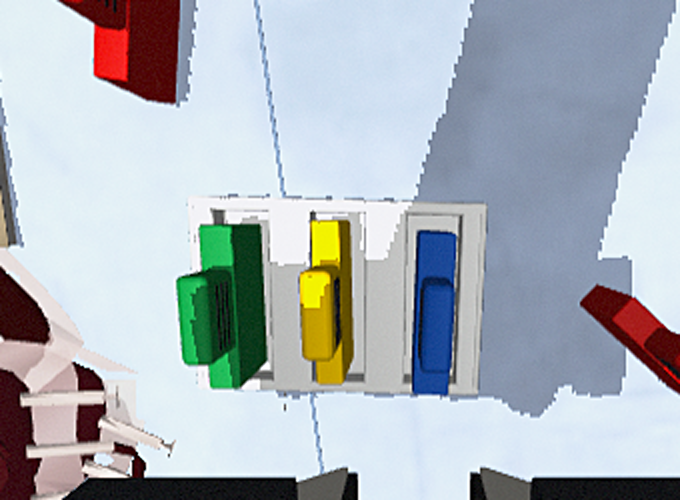

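Run:
```python
from h import *
c=manip.calibration("wrist")
P=lambda u,v,z=.108: ray(c,120+u/2,40+v/2,z)
Q=np.array([P(*q) for q in [(423,277),(453,277),(451,372),(420,372)]]); print(Q.round(4).tolist(),Q.mean(0).round(4))
e=(Q[2]+Q[3]-Q[0]-Q[1]);print("yaw of x",np.degrees(np.arctan2(e[1],e[0])))
C=[P(*q,.026) for q in [(190,198),(487,205),(480,397),(197,392)]]; C=np.array(C);print(C.round(4).tolist(),"holder",C.mean(0).round(4)); e=C[0]-C[1]; print(np.degrees(np.arctan2(e[1],e[0]))+90)
t=Q.mean(0); rel([t[0],t[1],.2],83.5); rel([t[0],t[1],.071],83.5)
```

```text
[[0.4992, -0.1699, 0.108], [0.5002, -0.1589, 0.108], [0.5357, -0.1625, 0.108], [0.5346, -0.1742, 0.108]] [ 0.5174 -0.1664  0.108 ]
yaw of x -6.325006194540179
[[0.4595, -0.2736, 0.026], [0.4755, -0.1352, 0.026], [0.5686, -0.1449, 0.026], [0.5523, -0.2865, 0.026]] holder [ 0.514  -0.2101  0.026 ]
-6.612240521257604
t 2.85 p [ 0.5468 -0.1799  0.2062] F [-0.3  1.7  0.6] w 27.4
dp_tool(mm) [30.5 10.7  6.5] drot [ 0.7 -0.4  1.2] dp in final axes [30.7 10.1  6.2]
t 2.85 p [ 0.5468 -0.1799  0.2062] F [-0.3  1.7  0.6] w 27.4
dp_tool(mm) [ 29.6   9.1 135.5] drot [ 0.7 -0.4  1.2] dp in final axes [ 30.7  10.1 135.2]
```

>>> {"method": "servo_tool", "body": {"targets": [{"dp":[16,3,10],"delta_rot":[0.7,-0.4,1.2],"gripper":35},{"dp":[14,2,10],"delta_rot":[0,0,0],"gripper":35},{"dp":[0,0,0],"delta_rot":[0,0,0],"gripper":35},{"dp":[0,0,0],"delta_rot":[0,0,0],"gripper":35},{"dp":[0,0,0],"delta_rot":[0,0,0],"gripper":35}]}}

```text
time: 3.35
ee_pos: [0.5209, -0.1607, 0.1879]
tcp_rot: [0.164, 3.134, 0.007]
force: [-0.1, 1.1, -0.3]
gripper_width: 0.0322
```

Run:
```python
from h import *
rel([.5165,-.171,.072],83.5)
c=manip.calibration("wrist"); im=manip.get_image("wrist"); m=mask(im,"blue"); m[290:]=0
n,l,s,ce=cv2.connectedComponentsWithStats(m); print(s[1:][s[1:,4]>100])
for z in (.07,.026):print([np.round(proj(c,[.5165-.035,-.171+.004+d,z])) for d in(-.008,.008)])
rel([.5165,-.171,.072],83.5)
```

```text
t 3.35 p [ 0.5209 -0.1607  0.1879] F [-0.1  1.1 -0.3] w 32.2
dp_tool(mm) [  3.7 -11.2 115.8] drot [0.3 0.2 0.5] dp in final axes [  3.2 -10.7 115.9]
[[ 303  182   21   90 1656]]
[array([302., 189.]), array([322., 186.])]
[array([305., 183.]), array([322., 181.])]
t 3.4 p [ 0.5212 -0.1607  0.188 ] F [0.4 0.1 0.7] w 32.3
dp_tool(mm) [  4.  -11.2 115.9] drot [0.3 0.2 0.5] dp in final axes [  3.5 -10.7 116. ]
```

>>> {"method": "servo_tool", "body": {"targets": [{"dp":[4,-11,0],"delta_rot":[0.3,0.2,0.5],"gripper":35},{"dp":[0,0,0],"delta_rot":[0,0,0],"gripper":35},{"dp":[0,0,20],"delta_rot":[0,0,0],"gripper":35},{"dp":[0,0,25],"delta_rot":[0,0,0],"gripper":35},{"dp":[0,0,15],"delta_rot":[0,0,0],"gripper":35},{"dp":[0,0,0],"delta_rot":[0,0,0],"gripper":35},{"dp":[0,0,0],"delta_rot":[0,0,0],"gripper":35}]}}

```text
time: 4.1
ee_pos: [0.5188, -0.175, 0.1283]
tcp_rot: [0.183, 3.132, -0.005]
force: [0.2, -0.8, -0.2]
gripper_width: 0.0318
```

Run:
```python
from h import *
rel([.5165,-.171,.072],83.5)
```

```text
t 4.1 p [ 0.5188 -0.175   0.1283] F [ 0.2 -0.8 -0.2] w 31.8
dp_tool(mm) [ 3.   3.8 56.3] drot [-0.2  0.3 -0.2] dp in final axes [ 2.7  3.7 56.3]
```

>>> {"method": "servo_tool", "body": {"targets": [{"dp":[2,3,0],"delta_rot":[0,0.3,0],"gripper":35},{"dp":[0,0,0],"delta_rot":[0,0,0],"gripper":35},{"dp":[0,0,15],"delta_rot":[0,0,0],"gripper":35},{"dp":[0,0,20],"delta_rot":[0,0,0],"gripper":35},{"dp":[0,0,10],"delta_rot":[0,0,0],"gripper":35},{"dp":[0,0,5],"delta_rot":[0,0,0],"gripper":35},{"dp":[0,0,0],"delta_rot":[0,0,0],"gripper":35},{"dp":[0,0,0],"delta_rot":[0,0,0],"gripper":35}]}}

```text
time: 4.9
ee_pos: [0.5213, -0.1725, 0.0827]
tcp_rot: [0.183, 3.128, -0.006]
force: [-0.6, 1.5, -0.0]
gripper_width: 0.0321
```

Run:
```python
from h import *
rel([.5165,-.171,.072],83.5)
```

```text
t 4.9 p [ 0.5213 -0.1725  0.0827] F [-0.6  1.5 -0. ] w 32.1
dp_tool(mm) [ 5.1  1.  10.7] drot [-0.2  0.5 -0.2] dp in final axes [ 5.   0.9 10.7]
```

>>> {"method": "servo_tool", "body": {"newtons": 25, "targets": [{"dp":[4,1,6],"delta_rot":[0,0.5,0],"gripper":35},{"dp":[2,0,4],"delta_rot":[0,0,0],"gripper":35},{"dp":[0,0,0],"delta_rot":[0,0,0],"gripper":35},{"dp":[0,0,0],"delta_rot":[0,0,0],"gripper":0},{"dp":[0,0,0],"delta_rot":[0,0,0],"gripper":0},{"dp":[0,0,0],"delta_rot":[0,0,0],"gripper":0},{"dp":[0,0,0],"delta_rot":[0,0,0],"gripper":0}]}}

```text
time: 5.6
ee_pos: [0.516, -0.1709, 0.0735]
tcp_rot: [0.183, 3.135, -0.006]
force: [0.0, 0.3, -0.5]
gripper_width: 0.0119
```

Run:
```python
from h import *
rel([.5165,-.171,.072],83.5)
```

```text
t 5.6 p [ 0.516  -0.1709  0.0735] F [ 0.   0.3 -0.5] w 11.9
dp_tool(mm) [-0.5 -0.   1.5] drot [-0.2  0.1 -0.2] dp in final axes [-0.5 -0.   1.5]
```

>>> {"method": "servo_tool", "body": {"targets": [{"dp":[0,0,-20],"delta_rot":[0,0,0],"gripper":0},{"dp":[0,0,-40],"delta_rot":[0,0,0],"gripper":0},{"dp":[0,0,-40],"delta_rot":[0,0,0],"gripper":0},{"dp":[0,0,-40],"delta_rot":[0,0,0],"gripper":0},{"dp":[0,20,-20],"delta_rot":[0,0,-1],"gripper":0},{"dp":[-6,40,0],"delta_rot":[0,0,-1],"gripper":0},{"dp":[-6,40,0],"delta_rot":[0,0,-1],"gripper":0},{"dp":[-6,40,0],"delta_rot":[0,0,-1],"gripper":0},{"dp":[-6,40,0],"delta_rot":[0,0,-1],"gripper":0},{"dp":[-6,40,0],"delta_rot":[0,0,-1],"gripper":0},{"dp":[-6,40,0],"delta_rot":[0,0,-1],"gripper":0},{"dp":[0,0,0],"delta_rot":[0,0,0],"gripper":0},{"dp":[0,0,0],"delta_rot":[0,0,0],"gripper":0},{"dp":[0,0,0],"delta_rot":[0,0,0],"gripper":0}]}}

```text
time: 7.0
ee_pos: [0.5684, 0.0951, 0.2396]
tcp_rot: [-0.008, 3.14, -0.005]
force: [-0.5, -0.1, 0.1]
gripper_width: 0.0118
```

Run:
```python
from h import *
rel([.562,.122,.24],90.5)
```

```text
t 7.0 p [0.5684 0.0951 0.2396] F [-0.5 -0.1  0.1] w 11.8
dp_tool(mm) [ 6.3 26.9 -0.5] drot [-0.2  0.1 -0.2] dp in final axes [ 6.2 27.  -0.4]
```

>>> {"method": "servo_tool", "body": {"targets": [{"dp":[3,13,0],"delta_rot":[-0.2,0.1,-0.2],"gripper":0},{"dp":[3,11,0],"delta_rot":[0,0,0],"gripper":0},{"dp":[0,0,15],"delta_rot":[0,0,0],"gripper":0},{"dp":[0,0,15],"delta_rot":[0,0,0],"gripper":0},{"dp":[0,0,0],"delta_rot":[0,0,0],"gripper":0},{"dp":[0,0,0],"delta_rot":[0,0,0],"gripper":0},{"dp":[0,0,0],"delta_rot":[0,0,0],"gripper":0}]}}

```text
time: 7.7
ee_pos: [0.5613, 0.1194, 0.2106]
tcp_rot: [-0.005, 3.141, 0.002]
force: [0.1, 0.3, -1.1]
gripper_width: 0.0119
```

Run:
```python
from h import *
rel([.562,.122,.24],90.5)
c=manip.calibration("wrist"); im=manip.get_image("wrist");cv2.imwrite("pics/w3.png",im); np.save("c3.npy",c,allow_pickle=True)
rel([.562,.122,.24],90.5)
m=mask(im,"blue"); m[290:]=0
n,l,s,ce=cv2.connectedComponentsWithStats(m); print(s[1:][s[1:,4]>100])
cv2.imwrite("pics/w3c.png",cv2.resize(cv2.convertScaleAbs(im[100:300,220:440],alpha=1.8,beta=15),None,fx=3,fy=3,interpolation=cv2.INTER_CUBIC))
p=pose()[0]
print([np.round(proj(c,[p[0]-.035,p[1]+d,p[2]-.0675+h]),1) for h in(.005,.064) for d in(-.008,.008)])
```

```text
t 7.7 p [0.5613 0.1194 0.2106] F [ 0.1  0.3 -1.1] w 11.9
dp_tool(mm) [ -0.7   2.6 -29.4] drot [ 0.1  0.1 -0.3] dp in final axes [ -0.7   2.6 -29.4]
t 7.75 p [0.5614 0.1194 0.2108] F [-0.8 -0.1 -0.1] w 11.8
dp_tool(mm) [ -0.6   2.6 -29.2] drot [ 0.1  0.1 -0.3] dp in final axes [ -0.6   2.6 -29.2]
[[ 484  107   69   23  882]
 [ 311  207   32   83 2502]]
[array([313. , 203.6]), array([337.9, 203.6]), array([308.6, 223.6]), array([342.3, 223.7])]
```

View pics/w3c.png

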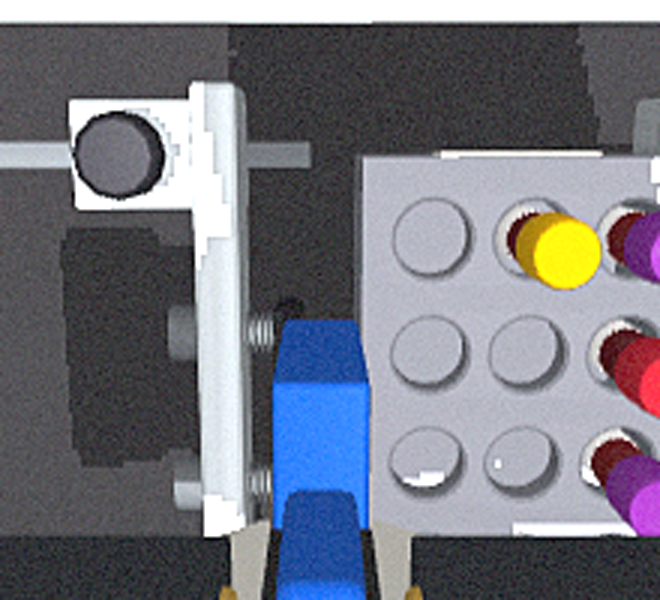

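Run:
```python
from h import *
c=np.load("c3.npy",allow_pickle=True).item()
P=lambda u,v,z: ray(c,220+u/3,100+v/3,z).round(4)
print("rack top",P(362.5,165,.12),P(369,400,.12),"foot",P(355.5,175,.06))
print("pad face",P(302,305,.092), "pad back", P(277,305,.1), "pad end",P(290,298,.1))
print("spacer plate top",P(275,381,.207),P(370,381,.207),"foot",P(285,321,.148),P(358,321,.148))
im=cv2.imread("pics/w3.png"); g=cv2.cvtColor(im,cv2.COLOR_BGR2GRAY)
print(g[157:175,330:346].mean(0).round().tolist()); print(g[199:205,308:340].mean(0).round().tolist())
```

```text
rack top [0.4969 0.1301 0.12  ] [0.5532 0.1325 0.12  ] foot [0.5012 0.1307 0.06  ]
pad face [0.5341 0.1156 0.092 ] pad back [0.5328 0.1092 0.1   ] pad end [0.531  0.1126 0.1   ]
spacer plate top [0.5282 0.1128 0.207 ] [0.5281 0.128  0.207 ] foot [0.5287 0.1127 0.148 ] [0.5287 0.1284 0.148 ]
[24.0, 22.0, 23.0, 22.0, 23.0, 23.0, 21.0, 22.0, 43.0, 38.0, 43.0, 103.0, 97.0, 96.0, 96.0, 96.0]
[24.0, 23.0, 26.0, 21.0, 17.0, 13.0, 14.0, 10.0, 13.0, 10.0, 11.0, 16.0, 12.0, 22.0, 26.0, 23.0, 23.0, 22.0, 23.0, 24.0, 22.0, 24.0, 22.0, 22.0, 24.0, 22.0, 22.0, 22.0, 20.0, 23.0, 44.0, 37.0]
```

>>> {"method": "servo_tool", "body": {"targets": [{"dp":[0,1.7,0],"delta_rot":[0,0,-0.2],"gripper":0},{"dp":[0,0.5,0],"delta_rot":[0,0,0],"gripper":0},{"dp":[0,0,10],"delta_rot":[0,0,0],"gripper":0},{"dp":[0,0,10],"delta_rot":[0,0,0],"gripper":0},{"dp":[0,0,5],"delta_rot":[0,0,0],"gripper":0},{"dp":[0,0,0],"delta_rot":[0,0,0],"gripper":0},{"dp":[0,0,0],"delta_rot":[0,0,0],"gripper":0}]}}

```text
time: 8.45
ee_pos: [0.5619, 0.1217, 0.1842]
tcp_rot: [-0.01, 3.139, 0.003]
force: [-0.7, 0.1, -0.1]
gripper_width: 0.012
```

Run:
```python
from h import *
rel([.561,.1212,.1275],90.4)
```

```text
t 8.45 p [0.5619 0.1217 0.1842] F [-0.7  0.1 -0.1] w 12.0
dp_tool(mm) [ 1.  -0.6 56.7] drot [ 0.1  0.1 -0. ] dp in final axes [ 0.9 -0.5 56.7]
```

>>> {"method": "servo_tool", "body": {"targets": [{"dp":[0,-0.5,6],"delta_rot":[0,0,0],"gripper":0},{"dp":[0,0,6],"delta_rot":[0,0,0],"gripper":0},{"dp":[0,0,6],"delta_rot":[0,0,0],"gripper":0},{"dp":[0,0,3],"delta_rot":[0,0,0],"gripper":0},{"dp":[0,0,0],"delta_rot":[0,0,0],"gripper":0}]}}

```text
time: 8.95
ee_pos: [0.564, 0.1213, 0.1643]
tcp_rot: [-0.009, 3.135, 0.004]
force: [0.4, 1.2, -0.7]
gripper_width: 0.0119
```

>>> {"method": "servo_tool", "body": {"targets": [{"dp":[2,0,4],"delta_rot":[0,0.2,0],"gripper":0},{"dp":[0,0,4],"delta_rot":[0,0,0],"gripper":0},{"dp":[0,0,4],"delta_rot":[0,0,0],"gripper":0},{"dp":[0,0,0],"delta_rot":[0,0,0],"gripper":0}]}}

```text
time: 9.35
ee_pos: [0.5624, 0.1214, 0.1517]
tcp_rot: [-0.008, 3.137, 0.005]
force: [0.6, -0.6, -4.5]
gripper_width: 0.012
```

>>> {"method": "servo_tool", "body": {"targets": [{"dp":[0,0,4],"delta_rot":[0,0,0],"gripper":0},{"dp":[0,0,4],"delta_rot":[0,0,0],"gripper":0},{"dp":[0,0,0],"delta_rot":[0,0,0],"gripper":0}]}}

```text
time: 9.65
ee_pos: [0.5629, 0.1215, 0.1435]
tcp_rot: [-0.008, 3.136, 0.005]
force: [1.6, 0.3, -3.4]
gripper_width: 0.0122
```

>>> {"method": "servo_tool", "body": {"targets": [{"dp":[0,0,5],"delta_rot":[0,0,0],"gripper":0},{"dp":[0,0,5],"delta_rot":[0,0,0],"gripper":0}]}}

```text
time: 9.85
ee_pos: [0.5635, 0.1215, 0.1335]
tcp_rot: [-0.008, 3.135, 0.006]
force: [0.5, -1.5, 2.9]
gripper_width: 0.0117
```

>>> {"method": "servo_tool", "body": {"targets": [{"dp":[0,0,4],"delta_rot":[0,0,0],"gripper":0},{"dp":[0,0,3],"delta_rot":[0,0,0],"gripper":0},{"dp":[0,0,2],"delta_rot":[0,0,0],"gripper":0}]}}

```text
time: 10.15
ee_pos: [0.5638, 0.1215, 0.1246]
tcp_rot: [-0.008, 3.134, 0.006]
force: [-6.2, -1.4, 25.2]
gripper_width: 0.0119
```

>>> {"method": "servo_tool", "body": {"targets": [{"dp":[0,0,-1],"delta_rot":[0,0,0],"gripper":0},{"dp":[0,0,0],"delta_rot":[0,0,0],"gripper":0}]}}

```text
time: 10.35
ee_pos: [0.5637, 0.1215, 0.1253]
tcp_rot: [-0.008, 3.134, 0.006]
force: [0.0, -0.2, 3.8]
gripper_width: 0.0122
```

>>> {"method": "servo_tool", "body": {"targets": [{"dp":[0,0,-4],"delta_rot":[0,0,0],"gripper":0},{"dp":[0,0,-3],"delta_rot":[0,0,0],"gripper":0}]}}

```text
time: 10.55
ee_pos: [0.5625, 0.1215, 0.131]
tcp_rot: [-0.009, 3.137, 0.005]
force: [0.9, -0.2, -3.9]
gripper_width: 0.0121
```

>>> {"method": "servo_tool", "body": {"targets": [{"dp":[0,0,4],"delta_rot":[0,0,0],"gripper":0},{"dp":[0,0,3],"delta_rot":[0,0,0],"gripper":0},{"dp":[0,0,0],"delta_rot":[0,0,0],"gripper":0}]}}

```text
time: 10.85
ee_pos: [0.5631, 0.1216, 0.1247]
tcp_rot: [-0.009, 3.136, 0.005]
force: [-1.1, 0.4, 2.8]
gripper_width: 0.0116
```

>>> {"method": "servo_tool", "body": {"targets": [{"dp":[0,0,0],"delta_rot":[0,0,0],"gripper":28},{"dp":[0,0,0],"delta_rot":[0,0,0],"gripper":28},{"dp":[0,0,0],"delta_rot":[0,0,0],"gripper":28},{"dp":[0,0,-15],"delta_rot":[0,0,0],"gripper":28},{"dp":[0,0,-30],"delta_rot":[0,0,0],"gripper":28},{"dp":[0,0,-30],"delta_rot":[0,0,0],"gripper":28},{"dp":[0,0,-20],"delta_rot":[0,0,0],"gripper":28},{"dp":[-20,0,0],"delta_rot":[0,0,0],"gripper":28},{"dp":[-20,0,0],"delta_rot":[0,0,0],"gripper":28},{"dp":[0,0,0],"delta_rot":[0,0,0],"gripper":28},{"dp":[0,0,0],"delta_rot":[0,0,0],"gripper":28},{"dp":[0,0,0],"delta_rot":[0,0,0],"gripper":28}]}}

```text
time: 12.05
ee_pos: [0.6013, 0.1223, 0.2215]
tcp_rot: [-0.011, 3.14, 0.006]
force: [0.4, -0.1, 0.0]
gripper_width: 0.0258
```

Run:
```python
from h import *
rel([.562,.122,.24],90.5)
c=manip.calibration("wrist"); im=manip.get_image("wrist");cv2.imwrite("pics/w4.png",im); np.save("c4.npy",c,allow_pickle=True)
sc=manip.get_image("scene")
a=cv2.resize(cv2.convertScaleAbs(im[70:290,220:440],alpha=1.7,beta=15),(560,560),interpolation=cv2.INTER_CUBIC)
b=cv2.resize(sc[200:320,210:450],(240*2,240),interpolation=cv2.INTER_CUBIC)
b=cv2.resize(sc[205:325,210:300],None,fx=2.5,fy=2.5,interpolation=cv2.INTER_CUBIC)
o=np.zeros((560,560+b.shape[1],3),np.uint8);o[:,:560]=a;o[:b.shape[0],560:]=b
cv2.imwrite("pics/w4c.png",o)
```

```text
t 12.05 p [0.6013 0.1223 0.2215] F [ 0.4 -0.1  0. ] w 25.8
dp_tool(mm) [ 39.2   0.  -18.6] drot [ 0.2  0.1 -0.1] dp in final axes [ 39.3   0.  -18.5]
```

View pics/w4c.png

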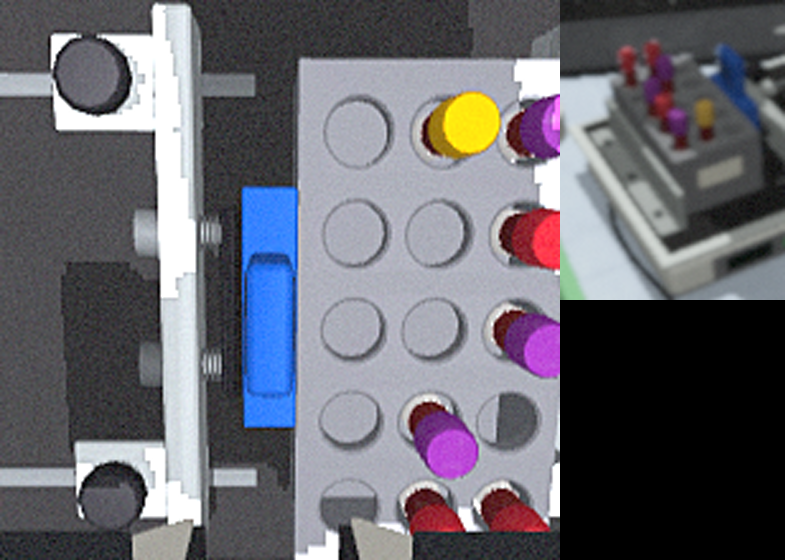

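Run:
```python
from h import *
c=np.load("c4.npy",allow_pickle=True).item(); k=220/560
P=lambda u,v,z: ray(c,220+u*k,70+v*k,z).round(4)
print("rack edge end",P(299,58,.12),P(297,520,.12),"spacer",P(269,187,.124),P(269,427,.124),P(296,307,.124),P(243,307,.124))
ct=manip.calibration("top"); a=cv2.imread("pics/top0.png"); b=manip.get_image("top"); cv2.imwrite("pics/top1.png",b)
d=cv2.absdiff(a,b).max(2); 
for n,(y,x) in {"rackleft":(slice(170,265),slice(190,240)),"holder":(slice(215,285),slice(405,475)),"bottle":(slice(155,195),slice(365,395)),"timer":(slice(140,168),slice(415,455)),"wb":(slice(175,198),slice(140,165)),"clamp":(slice(265,285),slice(145,185))}.items(): print(n,(d[y,x]>60).sum())
```

```text
rack edge end [0.4951 0.1303 0.12  ] [0.6297 0.1317 0.12  ] spacer [0.5291 0.1223 0.124 ] [0.5985 0.1227 0.124 ] [0.5625 0.1303 0.124 ] [0.5626 0.115  0.124 ]
rackleft 1327
holder 259
bottle 0
timer 2
wb 317
clamp 663
```

>>> {"method": "servo_tool", "body": {"targets": [{"dp":[0,0,-30],"delta_rot":[0,0,0],"gripper":28},{"dp":[0,0,-40],"delta_rot":[0,0,0],"gripper":28},{"dp":[20,-30,-30],"delta_rot":[0,0,0],"gripper":28},{"dp":[20,-40,-10],"delta_rot":[0,0,0],"gripper":28},{"dp":[30,-40,0],"delta_rot":[0,0,0],"gripper":28},{"dp":[30,-40,0],"delta_rot":[0,0,0],"gripper":28},{"dp":[30,-40,0],"delta_rot":[0,0,0],"gripper":28},{"dp":[30,-40,0],"delta_rot":[0,0,0],"gripper":28},{"dp":[30,-40,0],"delta_rot":[0,0,0],"gripper":28},{"dp":[0,0,0],"delta_rot":[0,0,0],"gripper":28},{"dp":[0,0,0],"delta_rot":[0,0,0],"gripper":28},{"dp":[0,0,0],"delta_rot":[0,0,0],"gripper":28}]}}

```text
time: 13.4
ee_pos: [0.4056, -0.1523, 0.3341]
tcp_rot: [-0.016, 3.139, 0.008]
force: [-0.3, 0.1, -0.1]
gripper_width: 0.0258
```

Run:
```python
from h import *
cv2.imwrite("pics/top2.png",manip.get_image("top"))
```

```text
(no output)
```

View pics/top2.png

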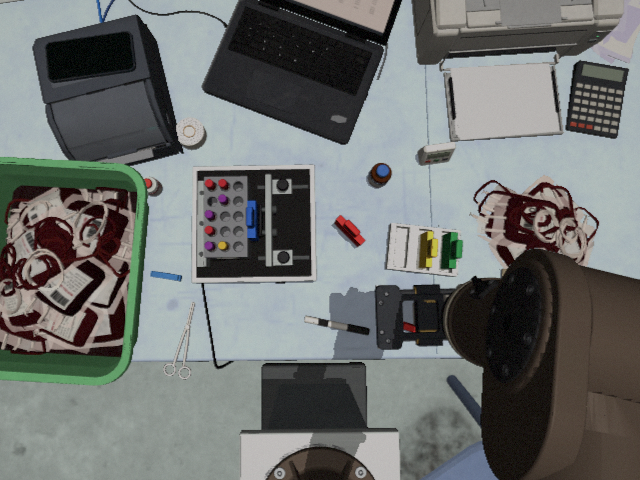

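The top view shows the blue spacer in the gap at (252,219) with the rack still against the fence. Yellow (430,250) and green (454,250) are upright in the holder, and the bystanders have not moved.

```bash
python3 -c "
from rig import manip
print(manip.job_done())"
```

```text
the job is handed in; nothing more can be done
None
```

The blue 16 mm spacer is now gripped between the rack and the sprung pad, upright and let go. I measured the gap from the wrist camera as about 14.5–15 mm, so I tried blue first and it fitted. Yellow and green were never moved and are still upright in their holder slots.

**Fit:** The spacer rubbed on the way down with about 3–5 N of drag and reached the platform floor. A short pull upwards met about 4 N of resistance, so it is not loose.

**Force on the floor:** The reading rose briefly to about 25 N when the foot met the floor, slightly above the 20 N guide. I eased it off at once.

**Final checks:** The spacer's left face is on the rack face, about 6 mm from midway along the rack. The rack's edge moved by less than 0.5 mm, and it still stands against the fence. In the last top view the bottles, timer and clamp are where they started.

**A check that disagreed:** An automatic before-and-after comparison of the top images flagged changes around the rack, holder, white bottle and clamp. I put these down to the arm and its shadow. I judged the scene by eye from a later top view with the arm clear of these items, and did not rerun the comparison.

The job was handed in at about 13.5 s of the 72 s allowed.

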